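# Clamp the hallway tablet in its crank stand

### The job

Take the tablet from the white charging dock, stand it upright on its long lower edge between the open jaws of the crank clamp, roughly centred, and let go of it. Then turn the crank clockwise until the jaw grips the tablet firmly against the back jaw, with a clamping force of about 30 newtons; the glass must not be crushed, so stop once the handle has clearly stiffened. Leave the tablet clamped upright and the tumbler, mirror and ear-dome holder where they stand.

Things in the scene. Friction and masses are not known exactly. Their poses are not given: they have to be found in the camera images.
- tablet: Flat aluminium tablet, black screen: 150 mm long (y), 100 mm high (z), 12 mm thick (x, screen on -x), 0.2 to 0.45 kg. Origin: middle of its long lower edge; z points up through its height. At the start it leans 25 degrees from vertical in the dock, its top away from the robot, screen towards it; its upper 45 mm stand free of the dock.
- dock: White oval charging dock, 170 (y) by 110 mm (x), fixed; origin at the centre of its underside. A cradle 100 mm wide, leaning 25 degrees towards its +x, holds the tablet's lower edge, with a back rest 50 mm up the tablet's +x face (its back) and an 8 mm lip in front.
- clamp: Crank clamp stand, fixed: base 250 (x) by 130 (y) by 20 mm thick, origin at the centre of its underside. Its flat top (z = 20 mm) is the bed for the tablet. At its +x end the back jaw, 110 mm wide, top at z = 70 mm: its inner face is preset somewhere between x = 83 and 95 mm and stays. At its -x end a gear housing (x -115 to -35 mm, 62 mm tall) with the crank on top.
- jaw: Sliding jaw, 110 mm wide, top at z = 70 mm in the clamp's frame, with a springy rubber pad on its face (8 N per mm, 9 mm of give). Origin: middle of the lower edge of the pad's free face, on the bed; x points to the back jaw. Moves 6 mm that way per radian of clockwise crank, stays where the crank leaves it; 40 to 65 mm open at the start.
- knob_mid (a point): Middle of the crank's upright black handle: round, 25 mm in diameter, 42 mm tall, spinning freely on its pin, this point 102 mm above the ledge and 45 mm from the crank's axis (the hand need not turn). The flat crank arm runs just under it, top at 76 mm above the ledge.
- crank_axis (a point): Point on the crank's vertical axis, at the height of knob_mid. Clockwise seen from above closes the jaw. Turning the crank freely takes about 7 N at the handle; each 10 N of clamping force adds about 1.3 N. It does not run back when released.
- tumbler: Glass tumbler upside down, 76 mm in diameter, 110 mm tall; origin at the centre of its underside. Loose bystander.
- ear_holder: Blue silicone ear-dome holder, a round puck 84 mm in diameter with two dome posts, 52 mm tall; origin at the centre of its underside. Loose bystander.
- mirror: Round aluminium mirror on a stand, 132 mm disc, 211 mm tall; origin at the centre of its foot's underside. Loose bystander.

How it is judged (in metres and radians):
On the way:
1. the tablet stands upright on its long edge on the clamp's bed between the jaws, let go and not yet clamped (x of tablet in the frame of clamp between 0 and 0.1 m and y of tablet in the frame of clamp between -0.03 and 0.03 m and z of tablet in the frame of clamp between 0.014 and 0.026 m and angle between tablet's own z axis and vertical below 0.15 rad and contact force between the fingers and tablet below 0.3 N and contact force between jaw and tablet below 10 N), for 0.2 s.
At the end, for the whole second after the job is handed in: The tablet stands upright (within 4 degrees) on its long edge on the clamp's bed, within 30 mm of the middle of the jaws and square to them (within 6 degrees), at rest, and the jaw presses it with 15 to 50 N (x of tablet in the frame of clamp between 0 and 0.1 m and y of tablet in the frame of clamp between -0.03 and 0.03 m and z of tablet in the frame of clamp between 0.014 and 0.026 m and angle between tablet's own z axis and vertical below 0.07 rad and angle between the x axis of tablet and the x axis of clamp, either way round below 0.1 rad and contact force between jaw and tablet between 15 and 50 N and linear speed of tablet below 0.01 m/s); the robot touches nothing.
It fails at once if the jaw crushes the tablet (over 70 N) (contact force between jaw and tablet above 70 N).
It fails at once if a bystander is pushed more than 30 mm or knocked over (distance of any of tumbler, ear_holder, mirror from where it was at the start of the episode above 0.03 m or angle between any of tumbler, ear_holder, mirror's own z axis and vertical above 0.5 rad).
It also fails if it takes over 72 s, if anything falls off the work surface, if the arm or the gripper's body presses on something with over 40 N, if the wrist force passes 120 N, or if a joint passes its speed limit or range.

### The arm

A 7-joint arm with a two-finger parallel gripper is mounted at the origin on the work surface. World frame = base frame: x ahead of the robot, y to its left, z up, the work surface at z = 0. Lengths are in mm, angles in rad, forces in N, time in s.
With the tool pointing down it reaches from about 425 to 825 mm from the base axis. Payload 3.6 kg.
Tool frame: the origin (TCP) lies on the centre line of the jaws, within the pads' length; the fingertips stand 17 mm ahead of it and the grasp point (between the pads) lies 2 mm behind it; y points along the fingers, z is the direction in which the jaws open and shut, and the axes are right-handed (so a half turn about y gives the same grasp; the last joint's range is limited). The gripper opens to 93 mm and grips with 3 to 60 N. Pads are 15 mm wide; open, the fingers measure 128 mm over their backs; the gripper's body (75 mm by 188 mm) begins 65 mm behind the grasp point.
Start: joints at [1.222, 0.615, -0.013, 1.423, 0.008, 1.103, -0.04], TCP at [205.589, -616.6, 235.64] pointing down, gripper open.
Joint ranges: [-3.12, 3.12], [-0.3, 2.06], [-1.34, 1.32], [0.26, 2.42], [-1.36, 4.5], [0.01, 1.98], [-2.84, 2.84]. Speed limits (rad/s): [2.79, 2.79, 3.14, 3.14, 3.14, 3.14, 3.14].

### API

Orientations are given as a rotation vector (axis times angle).
In Python, from rig import bot, imaging, job gives the robot as it stands.
- The arm moves only by the tool step_arm, never from a script. Its argument "steps" is a list of rows, each an object of numbers: "tx", "ty", "tz": the shift along the tool's x, y, z in m; "wx", "wy", "wz": the turn, a rotation vector about the tool's x, y, z in degrees. In form: [{"tx": .., "ty": .., "tz": .., "wx": .., "wy": .., "wz": ..}, ...]. A call has 1 to 10 rows; each row is the pose to reach, as a shift and turn from the pose commanded when the call began, along the tool's axes at that moment; what a row does not reach only later rows make up. A row lasts 1/8 s, in which the tool goes at most 62.5 mm and 10.7 degrees, less where a joint would pass 70% of its speed; a pose out of reach is approached as far as the arm can. A call with a gripper value outside its range is refused whole. "claw" is the opening, from -1 (shut) to 1 (fully open), so that 0 is half open, set as the call begins (left out, the last holds). The fingers move at their own pace and stop on an object; "squeeze" is the grip in N (left out, the last holds). Time passes only in rows, so rows that repeat a pose let the fingers close. It gives the time, the measured TCP pose, the force and the opening at its end, in the units of the state.
- bot.sense(): the state, without advancing time (a new reading comes with each control period).
- imaging.get_image(name): name is "scene" or "side" or "wrist"; returns (picture, depth): 420x560x3 uint8, blue, green, red; 420x560 float32, mm along the optical axis (not along the pixel's ray), 0 where there is no reading.
- imaging.get_calibration(name): a dict with "fx", "fy", "cx", "cy" (pixels), "world_to_cam" (4x4, takes a point from world to camera coordinates); the wrist camera has in their place "mount" (4x4, takes a point from camera to tool coordinates, whose origin is the TCP and whose axes are the tool frame's). Camera axes: x right, y up, looking along -z (the intrinsics and any distortion apply to the point x, -y, -z); pixel columns grow to the right and rows downward; lengths in mm; the calibration is good to about 2 mm. A picture is of the moment at which its call begins: read the wrist's pose just before it. get_calibration takes no time and is no camera call.
- job.sign_off(): hands the job in, once; it reports no verdict.
The state is a dict: "t": time; "joints": joint angles; "qvel": joint speeds; "effort": joint torques, N m; "eef_pos": TCP position; "eef_rot": TCP orientation; "wrist_force": force on the tool from outside, world axes, zero at the start; "wrist_torque": the same for the moment, N m; "width": finger opening in mm.
Only numpy, scipy, OpenCV 4.12 (cv2) and the standard library are available. Lean on these libraries where they do the work, as an engineer would, in place of code of your own. Each camera call takes 0.05 s, during which the arm holds its last target. There are 200 camera calls.

## Working session

There is one attempt and no reset: what is moved stays moved. The work goes in short steps, Python scripts to look and compute and a tool call to move; the robot and the scene stay as the last step left them, time stands still between calls to the robot, and variables do not carry over. Pictures are saved under pics/ and viewed, about 8 in all and at most 12, crops included, and the job is handed in when it is done.

Besides the shell and the picture viewer there is one more tool, called after ">>>" as name([rows], argument=value, ...), one row to a line, values as JSON. step_arm: Moves the arm, as the interface text tells. Its arguments: {"type":"object","properties":{"steps":{"type":"array","items":{"type":"object","properties":{"tx":{"type":"number"},"ty":{"type":"number"},"tz":{"type":"number"},"wx":{"type":"number"},"wy":{"type":"number"},"wz":{"type":"number"}}}},"claw":{"type":"number"},"squeeze":{"type":"number"}},"required":["steps"]}

```bash
mkdir -p pics; ls; cat > h.py <<'E'
import numpy as np, cv2, sys
from scipy.spatial.transform import Rotation as R
from rig import bot, imaging, job
def grab(n):
    s=bot.sense(); im,d=imaging.get_image(n); c=imaging.get_calibration(n)
    if 'mount' in c:
        T=np.eye(4); T[:3,:3]=R.from_rotvec(s['eef_rot']).as_matrix(); T[:3,3]=s['eef_pos']
        c2w=T@np.array(c['mount'])
    else: c2w=np.linalg.inv(np.array(c['world_to_cam']))
    return im,d,c,c2w
def cloud(d,c,c2w):
    v,u=np.mgrid[:d.shape[0],:d.shape[1]]
    P=np.stack([(u-c['cx'])/c['fx']*d,-(v-c['cy'])/c['fy']*d,-d,np.ones_like(d)],-1)
    W=(P@c2w.T)[...,:3]; W[d<=0]=np.nan
    return W
E
python3 - <<'E'
from h import *
s=bot.sense(); print({k:np.round(v,3) for k,v in s.items()}); print(R.from_rotvec(s['eef_rot']).as_matrix().round(3))
for n in ('scene','side'):
    im,d,c,c2w=grab(n); print(n,c,c2w.round(2)); np.savez(n,im=im,d=d,c2w=c2w,K=[c['fx'],c['fy'],c['cx'],c['cy']]); cv2.imwrite(f'pics/{n}.png',im)
c=imaging.get_calibration('wrist');print(c)
E
```

```text
pics
{'t': np.float64(0.0), 'joints': array([ 1.223,  0.616, -0.013,  1.425,  0.008,  1.103, -0.04 ]), 'qvel': array([-0.001, -0.001,  0.   ,  0.001, -0.001,  0.002, -0.001]), 'effort': array([ 1.0000e-03, -4.5892e+01,  2.0900e-01, -1.6574e+01, -6.1000e-02,
        2.0000e-02,  0.0000e+00]), 'eef_pos': array([ 205.344, -615.932,  234.523]), 'eef_rot': array([-0.333,  2.05 , -2.045]), 'wrist_force': array([-0.764,  0.572, -0.438]), 'wrist_torque': array([ 0.014, -0.055, -0.009]), 'width': np.float64(93.264)}
[[-0.949 -0.001  0.316]
 [-0.316  0.002 -0.949]
 [ 0.    -1.    -0.003]]
scene {'fx': 466.82432599625827, 'fy': 466.82432599625827, 'cx': 279.3928038162089, 'cy': 200.85335276745434, 'world_to_cam': array([[-1.60362275e-01,  9.87043370e-01,  5.41544335e-03,
         1.32806114e+02],
       [-6.19002523e-01, -1.04838169e-01,  7.78360350e-01,
         2.99962497e+02],
       [ 7.68843168e-01,  1.21467464e-01,  6.27794424e-01,
        -1.73310261e+03],
       [ 0.00000000e+00,  0.00000000e+00,  0.00000000e+00,
         1.00000000e+00]])} [[-1.60000e-01 -6.20000e-01  7.70000e-01  1.53
[... 597 characters left out ...]
0.00000000e+00,
         1.00000000e+00]])} [[-7.5000e-01  4.6000e-01 -4.7000e-01  1.0326e+02]
 [-6.6000e-01 -5.1000e-01  5.5000e-01  5.4455e+02]
 [ 1.0000e-02  7.2000e-01  6.9000e-01  8.0535e+02]
 [ 0.0000e+00  0.0000e+00  0.0000e+00  1.0000e+00]]
{'fx': 291.4297083471599, 'fy': 291.4297083471599, 'cx': 280.8382937528911, 'cy': 211.6877511865086, 'mount': array([[-4.06373731e-04, -9.66018321e-01, -2.58473286e-01,
        -7.14131888e+01],
       [ 1.68490039e-04,  2.58473237e-01, -9.66018404e-01,
        -1.49368737e+02],
       [ 9.99999903e-01, -4.36114677e-04,  5.77277304e-05,
        -3.45714768e-01],
       [ 0.00000000e+00,  0.00000000e+00,  0.00000000e+00,
         1.00000000e+00]])}
```

View pics/scene.png

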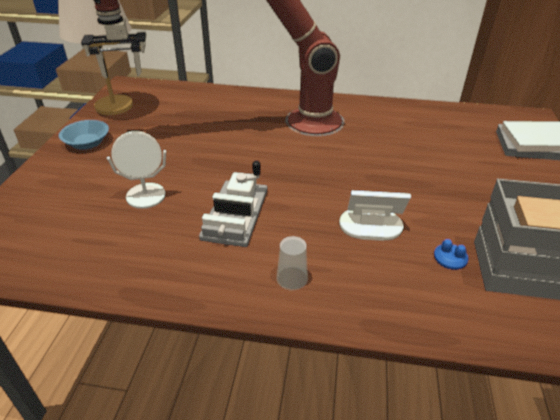

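View pics/side.png

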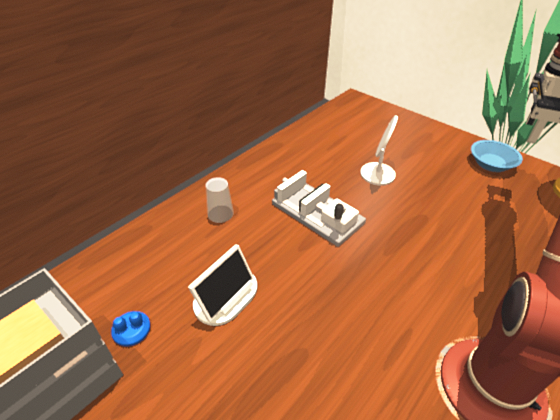

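Scene view: clamp at about (237,212), with its black knob at (256,168). Dock and tablet at (373,215), tumbler (292,262), mirror (143,170), ear holder (452,254). Next I'll build a top-down height map from both depth clouds.

```bash
python3 - <<'E'
from h import *
H=np.full((600,800),0.);C=np.zeros((600,800,3),np.uint8)
for n in ('scene','side'):
    z=np.load(n+'.npz'); c=dict(zip(('fx','fy','cx','cy'),z['K'])); W=cloud(z['d'],c,z['c2w'])
    for (u,v) in {'scene':[(237,200),(373,215)],'side':[(338,212),(222,285)]}[n]: print(n,u,v,W[v,u].round(1))
    P=W.reshape(-1,3);B=z['im'].reshape(-1,3); ok=np.isfinite(P).all(1)&(P[:,2]<260); P=P[ok];B=B[ok]
    t=P[(abs(P[:,2])<15)&(P[:,0]>300)&(P[:,0]<800)]; print('table z',np.median(t[:,2]))
    # top view: x up 300..900, y left 
    r=((900-P[:,0])).astype(int); q=((400-P[:,1])).astype(int)
    ok=(r>=0)&(r<600)&(q>=0)&(q<800); r,q,P,B=r[ok],q[ok],P[ok],B[ok]
    o=np.argsort(P[:,2])
    for i in o:
        if P[i,2]>H[r[i],q[i]]: H[r[i],q[i]]=P[i,2];C[r[i],q[i]]=B[i]
Hd=cv2.dilate(H.astype(np.float32),np.ones((3,3)))
np.save('H',H)
cv2.imwrite('pics/top.png',cv2.applyColorMap(np.clip(Hd*2,0,255).astype(np.uint8),cv2.COLORMAP_JET))
E
```

```text
scene 237 200 [ 591.1 -154.4   66.8]
scene 373 215 [568.9 209.7  47. ]
table z 0.7124085107529368
side 338 212 [ 471.7 -108.9  107. ]
side 222 285 [541.2 229.9  80.1]
table z -0.43940061394391705
```

View pics/top.png

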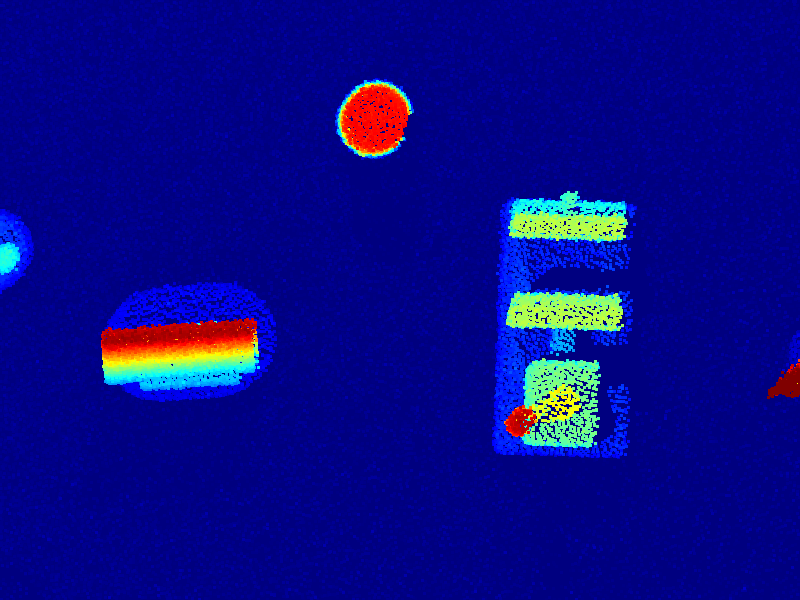

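The top view (row = 900-x, col = 400-y) shows the tablet at rows 320–385, cols 102–258, and the back jaw at rows 213–240. The sliding jaw is at rows 293–328 and the knob near (422,520). Next I'll fit these.

```bash
python3 - <<'E'
from h import *
P=[]
for n in ('scene','side'):
    z=np.load(n+'.npz'); c=dict(zip(('fx','fy','cx','cy'),z['K'])); W=cloud(z['d'],c,z['c2w']).reshape(-1,3); P.append(W[np.isfinite(W).all(1)])
def sel(P,x,y,zz): return P[(P[:,0]>x[0])&(P[:,0]<x[1])&(P[:,1]>y[0])&(P[:,1]<y[1])&(P[:,2]>zz[0])&(P[:,2]<zz[1])]
A=np.vstack(P)
def rect(n,p,PP=A):
    q=sel(PP,*p); r=cv2.minAreaRect(q[:,:2].astype(np.float32)); print(n,len(q),np.round(r[0],1),np.round(r[1],1),round(r[2],1),'zmed',np.median(q[:,2]).round(1))
    for pc in (1,99): print('   pct',pc,np.percentile(q,pc,axis=0).round(1))
rect('backjaw',((650,695),(-235,-100),(64,78)))
rect('slidejaw',((565,615),(-235,-100),(64,78)))
rect('base',((430,720),(-250,-80),(12,26)))
rect('housing',((445,545),(-205,-120),(55,68)))
rect('tablet+',((500,590),(130,310),(60,130)))
rect('tabtop',((500,600),(130,310),(95,130)))
for i in (0,1):
  rect('knob',((455,500),(-145,-100),(112,130)),P[i])
  q=sel(P[i],(560,620),(-200,-120),(62,80)); print('jaw face x',np.percentile(q[:,0],[1,50,99]))
# tablet screen plane from side
q=sel(P[1],(500,590),(150,290),(62,100)); m=q.mean(0); n=np.linalg.svd(q-m)[2][2]; print('tab plane',m.round(1),n.round(3), 'lean',np.degrees(np.arcsin(abs(n[2]))))
q=sel(P[0],(500,620),(150,290),(75,105)); m=q.mean(0); n=np.linalg.svd(q-m)[2][2]; print('tab back plane',m.round(1),n.round(3))
# crank arm
q=sel(A,(460,560),(-200,-100),(70,82)); print('arm',len(q)); rect('arm',((460,545),(-205,-100),(71,86)))
E
```

```text
backjaw 438 [ 673.4 -168. ] [114.1  26.8] 87.9 zmed 69.5
   pct 1 [ 661.1 -222.6   64.2]
   pct 99 [ 684.9 -112.9   73.2]
slidejaw 579 [ 589.  -165.5] [114.8  35.2] 88.9 zmed 68.6
   pct 1 [ 571.5 -220.1   64.2]
   pct 99 [ 604.8 -110.6   73.1]
base 2228 [ 572.1 -163.7] [135.6 255.2] 88.3 zmed 19.7
   pct 1 [ 445.4 -229.3   12.6]
   pct 99 [697.6 -96.3  25.5]
housing 668 [ 497.3 -161.7] [74.8 85.2] 87.8 zmed 61.1
   pct 1 [ 455.3 -197.    55.4]
   pct 99 [ 537.8 -126.4   66.5]
tablet+ 2812 [554.1 220.2] [ 44.  154.2] 4.1 zmed 95.9
   pct 1 [531.6 147.3  61.1]
   pct 99 [576.9 296.3 123.7]
tabtop 1448 [561.7 220.7] [ 29.2 153.8] 3.5 zmed 113.8
   pct 1 [546.5 147.9  95.3]
   pct 99 [577.8 296.7 124.2]
knob 47 [ 480.6 -123.2] [20.2 20.4] 69.6 zmed 118.1
   pct 1 [ 471.1 -134.4  112.3]
   pct 99 [ 491.2 -112.5  123.7]
jaw face x [573.72188928 591.71183279 605.93616668]
knob 52 [ 475.6 -118. ] [21.3 19.5] 87.0 zmed 117.9
   pct 1 [ 465.8 -128.5  112.6]
   pct 99 [ 485.  -107.5  121. ]
jaw face x [571.62085297 583.89642873 601.30838321]
tab plane [543.8 223.1  81.5] [-0.903 -0.07   0.425] lean 25.127232297042454
tab back plane [560.9 219.9  90.2] [-0.901 -0.068  0.429]
arm 172
arm 180 [ 486.4 -144.8] [30.1 74.5] 31.8 zmed 78.1
   pct 1 [ 466.5 -178.1   71.2]
   pct 99 [ 512.6 -109.6   85.8]
```

```bash
cat >> h.py <<'E'
def frame(yaw,lean):  # tool z along horizontal yaw dir, leaning with the tablet (deg)
    y,l=np.radians([yaw,lean]); f=np.array([np.cos(y),np.sin(y),0]); k=np.array([0,0,1.])
    tz=np.sin(l)*f+np.cos(l)*k; Y=-tz; Z=np.cos(l)*f-np.sin(l)*k
    return np.stack([np.cross(Y,Z),Y,Z],1)
def goto(p,Rt,src=None):
    if src is None:
        s=bot.sense(); src=(s['eef_pos'],R.from_rotvec(s['eef_rot']).as_matrix())
    d=src[1].T@(np.array(p)-src[0])/1000; w=np.degrees(R.from_matrix(src[1].T@Rt).as_rotvec())
    print('t',d.round(4),'w',w.round(2)); return np.array(p,float),Rt
E
python3 - <<'E'
from h import *
a=goto([480,-230,400],frame(-26,0)); b=goto([603,224,200],frame(4.2,25),a)
E
```

```text
t [-0.3826 -0.1648 -0.2797] w [  0.12 -45.56  -0.05]
t [-0.462   0.2    -0.0885] w [-24.41 -29.71  -6.59]
```

>>> step_arm([
  {"tx":-0.383,"ty":-0.165,"tz":-0.28,"wy":-45.6},
  {"tx":-0.383,"ty":-0.165,"tz":-0.28,"wy":-45.6},
  {"tx":-0.383,"ty":-0.165,"tz":-0.28,"wy":-45.6},
  {"tx":-0.383,"ty":-0.165,"tz":-0.28,"wy":-45.6},
  {"tx":-0.383,"ty":-0.165,"tz":-0.28,"wy":-45.6},
  {"tx":-0.383,"ty":-0.165,"tz":-0.28,"wy":-45.6},
  {"tx":-0.383,"ty":-0.165,"tz":-0.28,"wy":-45.6},
  {"tx":-0.383,"ty":-0.165,"tz":-0.28,"wy":-45.6},
  {"tx":-0.383,"ty":-0.165,"tz":-0.28,"wy":-45.6},
  {"tx":-0.383,"ty":-0.165,"tz":-0.28,"wy":-45.6},
], claw=1)

```text
schema error: expected keys tx, ty, tz, wx, wy, wz
```

>>> step_arm([
  {"tx":-0.383,"ty":-0.165,"tz":-0.28,"wx":0,"wy":-45.6,"wz":0},
  {"tx":-0.383,"ty":-0.165,"tz":-0.28,"wx":0,"wy":-45.6,"wz":0},
  {"tx":-0.383,"ty":-0.165,"tz":-0.28,"wx":0,"wy":-45.6,"wz":0},
  {"tx":-0.383,"ty":-0.165,"tz":-0.28,"wx":0,"wy":-45.6,"wz":0},
  {"tx":-0.383,"ty":-0.165,"tz":-0.28,"wx":0,"wy":-45.6,"wz":0},
  {"tx":-0.383,"ty":-0.165,"tz":-0.28,"wx":0,"wy":-45.6,"wz":0},
  {"tx":-0.383,"ty":-0.165,"tz":-0.28,"wx":0,"wy":-45.6,"wz":0},
  {"tx":-0.383,"ty":-0.165,"tz":-0.28,"wx":0,"wy":-45.6,"wz":0},
  {"tx":-0.383,"ty":-0.165,"tz":-0.28,"wx":0,"wy":-45.6,"wz":0},
  {"tx":-0.383,"ty":-0.165,"tz":-0.28,"wx":0,"wy":-45.6,"wz":0},
], claw=1)

```text
t: 1.35
eef_pos: [479.9, -230.2, 400.1]
eef_rot: [-0.961, 1.535, -1.535]
wrist_force: [-0.0, -0.8, 0.1]
width: 92.6
```

>>> step_arm([
  {"tx":-0.462,"ty":0.2,"tz":-0.089,"wx":-24.4,"wy":-29.7,"wz":-6.6},
  {"tx":-0.462,"ty":0.2,"tz":-0.089,"wx":-24.4,"wy":-29.7,"wz":-6.6},
  {"tx":-0.462,"ty":0.2,"tz":-0.089,"wx":-24.4,"wy":-29.7,"wz":-6.6},
  {"tx":-0.462,"ty":0.2,"tz":-0.089,"wx":-24.4,"wy":-29.7,"wz":-6.6},
  {"tx":-0.462,"ty":0.2,"tz":-0.089,"wx":-24.4,"wy":-29.7,"wz":-6.6},
  {"tx":-0.462,"ty":0.2,"tz":-0.089,"wx":-24.4,"wy":-29.7,"wz":-6.6},
  {"tx":-0.462,"ty":0.2,"tz":-0.089,"wx":-24.4,"wy":-29.7,"wz":-6.6},
  {"tx":-0.462,"ty":0.2,"tz":-0.089,"wx":-24.4,"wy":-29.7,"wz":-6.6},
  {"tx":-0.462,"ty":0.2,"tz":-0.089,"wx":-24.4,"wy":-29.7,"wz":-6.6},
  {"tx":-0.462,"ty":0.2,"tz":-0.089,"wx":-24.4,"wy":-29.7,"wz":-6.6},
])

```text
t: 2.6
eef_pos: [602.8, 222.7, 199.3]
eef_rot: [-1.57, 1.458, -0.93]
wrist_force: [0.0, -0.3, 0.3]
width: 92.9
```

```bash
python3 - <<'E'
from h import *
s=bot.sense(); print(s['eef_pos'],s['joints'].round(2))
im,d,c,c2w=grab('wrist'); cv2.imwrite('pics/w1.png',im); W=cloud(d,c,c2w)
Rt=frame(4.2,25); T=np.array([569,221,121.5]); L=(W-T)@Rt   # tool-like axes at tablet top: x=-y, y=down, z=thickness
m=(abs(L[...,1])<12)&(abs(L[...,2])<20)&(abs(L[...,0])<95)
q=L[m]; print(m.sum(),np.percentile(q,[1,5,50,95,99],axis=0).round(1))
q=L[(abs(L[...,1])<3)&(abs(L[...,2])<20)&(abs(L[...,0])<95)]; print('top',np.percentile(q,[1,50,99],axis=0).round(1)); print('slope z/x',np.polyfit(q[:,0],q[:,2],1))
E
```

```text
[602.76901316 222.67965215 199.34485214] [-0.14  0.91 -0.47  1.07  0.18  1.63 -0.48]
2404 [[-74.3  -1.1  -6.5]
 [-69.1  -0.5  -5.8]
 [-12.7   0.6  -0.1]
 [ 57.9   2.4   5.3]
 [ 64.8   6.8   5.8]]
top [[-74.3  -1.1  -5.9]
 [-13.1   0.6  -0. ]
 [ 64.6   2.5   5.8]]
slope z/x [ 0.0007391  -0.06191372]
```

View pics/w1.png

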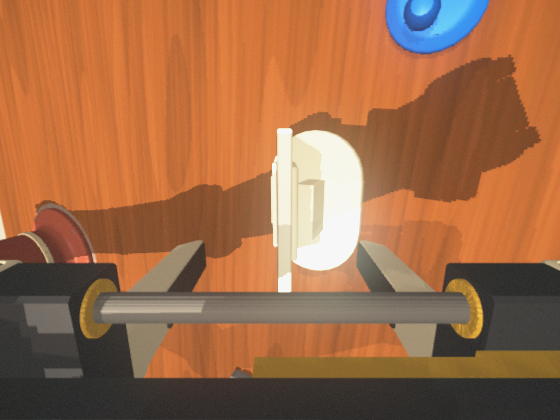

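The wrist view shows the tablet's top edge running down the middle of the fingers (col ~285, rows 130–290). The fit agrees in yaw and thickness offset, within 1 mm. Next I descend and grip.

```bash
python3 - <<'E'
from h import *
F=frame(4.2,25);T=np.array([569,221,121.5])
goto(T+F[:,1]*19,F)
E
```

```text
t [-0.0021  0.105   0.0022] w [-0.01 -0.21  0.1 ]
```

>>> step_arm([
  {"tx":-0.002,"ty":0.03,"tz":0.002,"wx":0,"wy":-0.2,"wz":0},
  {"tx":-0.002,"ty":0.06,"tz":0.002,"wx":0,"wy":-0.2,"wz":0},
  {"tx":-0.002,"ty":0.085,"tz":0.002,"wx":0,"wy":-0.2,"wz":0},
  {"tx":-0.002,"ty":0.105,"tz":0.002,"wx":0,"wy":-0.2,"wz":0},
  {"tx":-0.002,"ty":0.105,"tz":0.002,"wx":0,"wy":-0.2,"wz":0},
])

```text
t: 3.28
eef_pos: [560.2, 219.7, 104.7]
eef_rot: [-1.57, 1.457, -0.929]
wrist_force: [-0.1, -0.9, -0.8]
width: 92.7
```

>>> step_arm([
  {"tx":0,"ty":0,"tz":0,"wx":0,"wy":0,"wz":0},
  {"tx":0,"ty":0,"tz":0,"wx":0,"wy":0,"wz":0},
  {"tx":0,"ty":0,"tz":0,"wx":0,"wy":0,"wz":0},
  {"tx":0,"ty":0,"tz":0,"wx":0,"wy":0,"wz":0},
  {"tx":0,"ty":0,"tz":0,"wx":0,"wy":0,"wz":0},
  {"tx":0,"ty":0,"tz":0,"wx":0,"wy":0,"wz":0},
  {"tx":0,"ty":0,"tz":0,"wx":0,"wy":0,"wz":0},
  {"tx":0,"ty":0,"tz":0,"wx":0,"wy":0,"wz":0},
], claw=-1, squeeze=30)

```text
t: 4.28
eef_pos: [560.0, 223.4, 104.7]
eef_rot: [-1.569, 1.454, -0.925]
wrist_force: [0.7, 1.2, -0.6]
width: 17.4
```

>>> step_arm([
  {"tx":0,"ty":0,"tz":0,"wx":0,"wy":0,"wz":0},
  {"tx":0,"ty":0,"tz":0,"wx":0,"wy":0,"wz":0},
  {"tx":0,"ty":0,"tz":0,"wx":0,"wy":0,"wz":0},
  {"tx":0,"ty":0,"tz":0,"wx":0,"wy":0,"wz":0},
])

```text
t: 4.78
eef_pos: [560.4, 223.4, 104.6]
eef_rot: [-1.568, 1.453, -0.926]
wrist_force: [1.6, 1.2, -1.7]
width: 11.9
```

```bash
python3 - <<'E'
from h import *
for i in range(3):
    s=bot.sense(); print(s['t'],s['eef_pos'].round(1),s['width'].round(1),s['wrist_force'].round(1))
im,d,c,c2w=grab('side'); cv2.imwrite('pics/s2.png',cv2.resize(im[220:340,150:310],None,fx=4,fy=4))
E
```

```text
Traceback (most recent call last):
AttributeError: 'float' object has no attribute 'round'
```

>>> step_arm([
  {"tx":0,"ty":-0.02,"tz":0,"wx":0,"wy":0,"wz":0},
  {"tx":0,"ty":-0.05,"tz":0,"wx":0,"wy":0,"wz":0},
  {"tx":0,"ty":-0.09,"tz":0,"wx":0,"wy":0,"wz":0},
  {"tx":0,"ty":-0.13,"tz":0,"wx":0,"wy":0,"wz":0},
  {"tx":0,"ty":-0.17,"tz":0,"wx":0,"wy":0,"wz":0},
  {"tx":0,"ty":-0.17,"tz":0,"wx":0,"wy":0,"wz":0},
])

```text
t: 5.52
eef_pos: [632.8, 229.3, 260.3]
eef_rot: [-1.564, 1.452, -0.926]
wrist_force: [-0.0, 1.7, -4.8]
width: 12.2
```

```bash
python3 - <<'E'
from h import *
s=bot.sense(); print(s['t'],s['eef_pos'].round(1),s['width'],s['wrist_force'].round(1))
a=goto([640,-163,260],frame(-2,0))
E
```

```text
5.525 [632.8 229.3 260.3] 12.226043456512127 [-0.   1.7 -4.8]
t [ 0.3917  0.0086 -0.0209] w [24.71  6.3   1.2 ]
```

>>> step_arm([
  {"tx":0.03,"ty":0,"tz":0,"wx":2,"wy":0.5,"wz":0.1},
  {"tx":0.075,"ty":0.002,"tz":-0.005,"wx":5,"wy":1.2,"wz":0.3},
  {"tx":0.12,"ty":0.003,"tz":-0.007,"wx":8,"wy":2,"wz":0.4},
  {"tx":0.17,"ty":0.004,"tz":-0.01,"wx":11,"wy":2.8,"wz":0.6},
  {"tx":0.22,"ty":0.005,"tz":-0.012,"wx":14,"wy":3.6,"wz":0.7},
  {"tx":0.27,"ty":0.006,"tz":-0.014,"wx":17,"wy":4.4,"wz":0.9},
  {"tx":0.32,"ty":0.007,"tz":-0.017,"wx":20,"wy":5.2,"wz":1},
  {"tx":0.36,"ty":0.008,"tz":-0.019,"wx":22.7,"wy":5.8,"wz":1.1},
  {"tx":0.385,"ty":0.009,"tz":-0.021,"wx":24.3,"wy":6.2,"wz":1.2},
  {"tx":0.392,"ty":0.009,"tz":-0.021,"wx":24.7,"wy":6.3,"wz":1.2},
])

```text
t: 6.78
eef_pos: [635.8, -166.4, 256.2]
eef_rot: [-1.202, 1.244, -1.233]
wrist_force: [-0.6, 0.3, -3.2]
width: 11.9
```

```bash
python3 - <<'E'
from h import *
s=bot.sense(); print(s['t'],s['eef_pos'].round(1),s['width'],s['wrist_force'].round(1),s['joints'].round(2))
im,d,c,c2w=grab('wrist'); cv2.imwrite('pics/w2.png',im); W=cloud(d,c,c2w)
def sel(P,x,y,zz): return P[(P[:,0]>x[0])&(P[:,0]<x[1])&(P[:,1]>y[0])&(P[:,1]<y[1])&(P[:,2]>zz[0])&(P[:,2]<zz[1])]
P=W.reshape(-1,3); P=P[np.isfinite(P).all(1)]
for n,b in {'back':((645,700),(-240,-90),(62,78)),'slide':((560,620),(-240,-90),(62,78)),'base':((430,720),(-250,-80),(12,26)),'knob':((440,510),(-160,-90),(112,130))}.items():
    q=sel(P,*b); 
    if len(q)>10: r=cv2.minAreaRect(q[:,:2].astype(np.float32)); print(n,len(q),np.round(r[0],1),np.round(r[1],1),round(r[2],1),np.percentile(q,[1,50,99],axis=0).round(1).tolist())
F=frame(-2,0); L=(P-s['eef_pos'])@F; q=L[(abs(L[:,2])<12)&(L[:,1]>-30)&(L[:,1]<90)&(abs(L[:,0])<100)]
print('tablet rel tcp',len(q),np.percentile(q,[1,50,99],axis=0).round(1).tolist())
im,d,c,c2w=grab('side'); cv2.imwrite('pics/s2.png',im)
E
```

```text
6.775 [ 635.8 -166.4  256.2] 11.94980092855049 [-0.6  0.3 -3.2] [ 0.46  0.65 -0.45  1.35  0.29  1.22 -0.05]
back 1422 [ 671.8 -168.3] [108.4  18.1] 88.0 [[661.6, -220.9, 64.5], [671.4, -164.6, 70.1], [681.8, -114.6, 71.9]]
slide 2140 [ 587.  -165.3] [108.6  28.2] 88.2 [[572.9, -217.5, 65.0], [587.3, -162.0, 69.5], [601.7, -111.9, 71.8]]
base 6480 [ 569.9 -165.2] [129.3 249. ] 87.9 [[450.5, -227.9, 16.6], [550.1, -136.9, 20.5], [685.4, -98.3, 23.9]]
knob 488 [ 477.9 -121. ] [22.1 23.3] 48.0 [[468.4, -133.1, 112.6], [480.0, -121.1, 119.4], [488.8, -110.3, 121.7]]
tablet rel tcp 5703 [[-71.7, -27.5, -11.0], [-22.6, -18.2, -0.1], [42.4, 11.0, 11.1]]
```

View pics/w2.png

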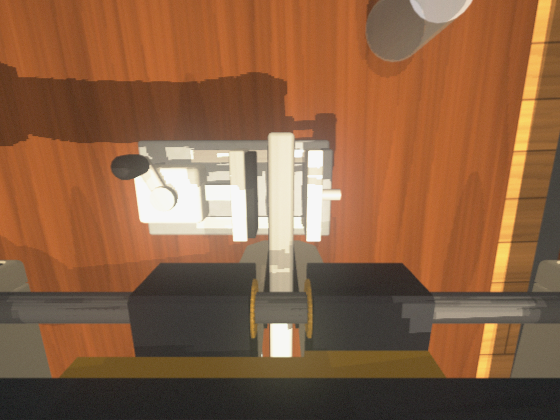

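View pics/s2.png

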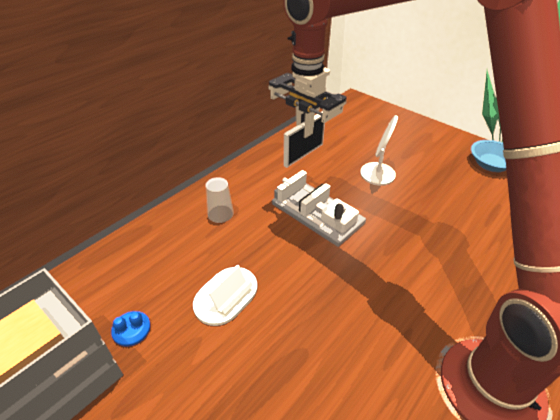

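The wrist view shows the tablet (col 282) hanging over the gap between the pads (cols 257 and 308), and the side view shows it hanging roughly square. Before lowering I'll check its tilt numerically.

```bash
python3 - <<'E'
from h import *
s=bot.sense(); print(s['t'],s['eef_pos'].round(1))
F=R.from_rotvec(s['eef_rot']).as_matrix()
for n in ('wrist','side'):
    im,d,c,c2w=grab(n); W=cloud(d,c,c2w); L=((W-s['eef_pos'])@F).reshape(-1,3); L=L[np.isfinite(L).all(1)]
    if n=='wrist':
        q=L[(abs(L[:,2])<4)&(abs(L[:,1]+18)<5)&(abs(L[:,0])<73)]; print(len(q),'top y(x)',np.polyfit(q[:,0],q[:,1],1),'z(x)')
        q=L[(abs(L[:,2])<12)&(abs(L[:,1]+18)<5)&(L[:,0]<-15)&(L[:,0]>-73)]; print('z pct',np.percentile(q[:,2],[1,50,99]),np.polyfit(q[:,0],q[:,2],1))
    else:
        q=L[(abs(L[:,2]+6)<6)&(L[:,1]>25)&(L[:,1]<75)&(abs(L[:,0])<70)]; m=q.mean(0); print(len(q),m.round(1),np.linalg.svd(q-m)[2][2].round(3))
        q=L[(abs(L[:,2]+4)<9)&(L[:,1]>0)&(L[:,1]<95)&(abs(L[:,0])<90)]
        for a in range(-60,61,30): k=q[abs(q[:,0]-a)<8]; print(a,np.percentile(k[:,1],99).round(1),end=' | ')
print();goto([640,-164.5,140],frame(-2,0)); 
E
```

```text
6.875 [ 637.4 -163.6  257.2]
3255 top y(x) [-4.03453741e-04 -1.84588501e+01] z(x)
z pct [-6.24198911 -0.4726962   5.51080574] [ 0.00095087 -0.29210889]
534 [-3.1 49.7 -6. ] [-0.003  0.001  1.   ]
-60 79.3 | -30 79.4 | 0 79.8 | 30 79.6 | 60 78.9 | 
t [0.0033 0.1181 0.0022] w [ 0.38  0.23 -0.01]
```

>>> step_arm([
  {"tx":0.002,"ty":0.03,"tz":0.002,"wx":0.4,"wy":0.2,"wz":0},
  {"tx":0.002,"ty":0.07,"tz":0.002,"wx":0.4,"wy":0.2,"wz":0},
  {"tx":0.002,"ty":0.105,"tz":0.002,"wx":0.4,"wy":0.2,"wz":0},
  {"tx":0.002,"ty":0.13,"tz":0.002,"wx":0.4,"wy":0.2,"wz":0},
  {"tx":0.002,"ty":0.145,"tz":0.002,"wx":0.4,"wy":0.2,"wz":0},
  {"tx":0.002,"ty":0.15,"tz":0.002,"wx":0.4,"wy":0.2,"wz":0},
  {"tx":0.002,"ty":0.15,"tz":0.002,"wx":0.4,"wy":0.2,"wz":0},
  {"tx":0.002,"ty":0.15,"tz":0.002,"wx":0.4,"wy":0.2,"wz":0},
])

```text
t: 7.98
eef_pos: [641.1, -166.3, 110.3]
eef_rot: [-1.19, 1.232, -1.241]
wrist_force: [-0.1, 0.3, -2.5]
width: 11.8
```

```bash
python3 - <<'E'
from h import *
s=bot.sense(); print(s['t'],s['eef_pos'].round(1),s['width'],s['wrist_force'].round(1))
goto([640,-164.5,101],frame(-2,0)); 
E
```

```text
7.975 [ 641.1 -166.3  110.3] 11.804778885860813 [-0.1  0.3 -2.5]
t [-0.0017  0.0093 -0.0012] w [-0.28 -0.15  0.15]
```

>>> step_arm([
  {"tx":0,"ty":0.002,"tz":0,"wx":0,"wy":0,"wz":0},
  {"tx":0,"ty":0.004,"tz":0,"wx":0,"wy":0,"wz":0},
  {"tx":0,"ty":0.005,"tz":0,"wx":0,"wy":0,"wz":0},
  {"tx":0,"ty":0.005,"tz":0,"wx":0,"wy":0,"wz":0},
])

```text
t: 8.48
eef_pos: [640.1, -166.3, 103.8]
eef_rot: [-1.191, 1.234, -1.24]
wrist_force: [-0.2, -0.8, -3.1]
width: 11.9
```

>>> step_arm([
  {"tx":0,"ty":0.001,"tz":0,"wx":0,"wy":0,"wz":0},
  {"tx":0,"ty":0.002,"tz":0,"wx":0,"wy":0,"wz":0},
  {"tx":0,"ty":0.002,"tz":0,"wx":0,"wy":0,"wz":0},
])

```text
t: 8.85
eef_pos: [640.3, -166.3, 102.0]
eef_rot: [-1.191, 1.234, -1.24]
wrist_force: [-0.1, -0.8, -4.5]
width: 11.7
```

>>> step_arm([
  {"tx":0,"ty":0.001,"tz":0,"wx":0,"wy":0,"wz":0},
  {"tx":0,"ty":0.0015,"tz":0,"wx":0,"wy":0,"wz":0},
  {"tx":0,"ty":0.0015,"tz":0,"wx":0,"wy":0,"wz":0},
])

```text
t: 9.22
eef_pos: [640.4, -166.5, 101.8]
eef_rot: [-1.191, 1.233, -1.241]
wrist_force: [-2.3, -1.6, 6.1]
width: 11.9
```

```bash
python3 - <<'E'
from h import *
s=bot.sense(); print(s['t'],s['eef_pos'].round(1),s['width'],s['wrist_force'].round(1))
E
```

```text
9.225 [ 640.4 -166.5  101.8] 11.941307427601084 [-2.3 -1.6  6.1]
```

Contact: the vertical force flipped from -4.5 to +6 N. Releasing.

>>> step_arm([
  {"tx":0,"ty":0,"tz":0,"wx":0,"wy":0,"wz":0},
  {"tx":0,"ty":0,"tz":0,"wx":0,"wy":0,"wz":0},
  {"tx":0,"ty":0,"tz":0,"wx":0,"wy":0,"wz":0},
  {"tx":0,"ty":0,"tz":0,"wx":0,"wy":0,"wz":0},
  {"tx":0,"ty":0,"tz":0,"wx":0,"wy":0,"wz":0},
  {"tx":0,"ty":0,"tz":0,"wx":0,"wy":0,"wz":0},
], claw=0.1)

```text
t: 9.98
eef_pos: [640.3, -166.3, 100.5]
eef_rot: [-1.191, 1.234, -1.24]
wrist_force: [0.2, -0.8, 0.2]
width: 51.1
```

>>> step_arm([
  {"tx":0,"ty":-0.02,"tz":0,"wx":0,"wy":0,"wz":0},
  {"tx":0,"ty":-0.06,"tz":0,"wx":0,"wy":0,"wz":0},
  {"tx":0,"ty":-0.1,"tz":0,"wx":0,"wy":0,"wz":0},
  {"tx":0,"ty":-0.13,"tz":0,"wx":0,"wy":0,"wz":0},
  {"tx":0,"ty":-0.14,"tz":0,"wx":0,"wy":0,"wz":0},
  {"tx":0,"ty":-0.14,"tz":0,"wx":0,"wy":0,"wz":0},
])

```text
t: 10.72
eef_pos: [640.0, -166.0, 241.2]
eef_rot: [-1.191, 1.233, -1.24]
wrist_force: [-0.1, -1.1, -0.3]
width: 51.2
```

```bash
python3 - <<'E'
from h import *
s=bot.sense(); print(s['t'],s['eef_pos'].round(1),s['width'],s['wrist_force'].round(1))
im,d,c,c2w=grab('wrist'); cv2.imwrite('pics/w3.png',im); W=cloud(d,c,c2w)
P=W.reshape(-1,3); P=P[np.isfinite(P).all(1)]
def sel(P,x,y,zz): return P[(P[:,0]>x[0])&(P[:,0]<x[1])&(P[:,1]>y[0])&(P[:,1]<y[1])&(P[:,2]>zz[0])&(P[:,2]<zz[1])]
for n,b in {'tab':((605,670),(-260,-70),(112,126)),'back':((645,700),(-240,-90),(62,78)),'slide':((560,620),(-240,-90),(62,78)),'arm':((440,545),(-240,-90),(71,85)),'knob':((440,510),(-160,-90),(112,130))}.items():
    q=sel(P,*b); 
    if len(q)>10: r=cv2.minAreaRect(q[:,:2].astype(np.float32)); print(n,len(q),np.round(r[0],1),np.round(r[1],1),round(r[2],1),np.percentile(q,[1,50,99],axis=0).round(1).tolist())
E
```

```text
10.725 [ 640.  -166.   241.2] 51.18805411042558 [-0.1 -1.1 -0.3]
tab 1905 [ 639.6 -168.6] [149.6  12.3] 87.7 [[632.4, -241.0, 114.0], [639.9, -159.3, 120.1], [647.9, -94.9, 121.7]]
back 1537 [ 671.9 -168.2] [108.8  18.3] 88.0 [[662.1, -221.2, 64.6], [671.6, -164.3, 70.1], [681.4, -114.6, 71.9]]
slide 2272 [ 587.  -164.6] [107.6  28.3] 88.0 [[573.1, -214.8, 63.7], [587.9, -159.9, 69.5], [601.8, -111.6, 71.7]]
arm 1045 [ 486.3 -145.4] [29.2 68.4] 28.7 [[476.9, -175.3, 71.4], [491.1, -153.1, 78.4], [509.7, -113.9, 83.9]]
knob 559 [ 478.6 -121.2] [23.5 21.4] 89.5 [[468.5, -132.4, 112.4], [480.3, -120.9, 119.4], [488.9, -110.1, 121.8]]
```

View pics/w3.png

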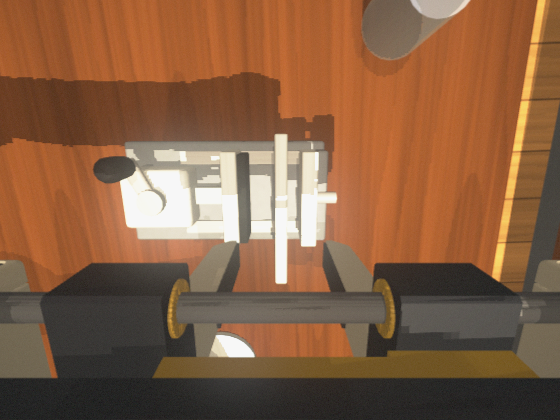

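The tablet stands free and upright at (639.6,-168.6), top at z 120, 0.3° from the jaws' yaw. Next is the crank: knob at about (478.4,-121.2), axis at about (496.5,-162).

```bash
python3 - <<'E'
from h import *
a=goto([478.4,-121.2,200],frame(0,0)); b=goto([478.4,-121.2,106],frame(0,0),a)
E
```

```text
t [-0.0389  0.0396 -0.1626] w [-0.07 -2.15  0.14]
t [0.    0.094 0.   ] w [0. 0. 0.]
```

>>> step_arm([
  {"tx":-0.01,"ty":0,"tz":-0.04,"wx":0,"wy":-1,"wz":0},
  {"tx":-0.02,"ty":0.01,"tz":-0.09,"wx":0,"wy":-2.1,"wz":0.1},
  {"tx":-0.033,"ty":0.02,"tz":-0.135,"wx":0,"wy":-2.1,"wz":0.1},
  {"tx":-0.039,"ty":0.04,"tz":-0.163,"wx":0,"wy":-2.1,"wz":0.1},
  {"tx":-0.039,"ty":0.04,"tz":-0.163,"wx":0,"wy":-2.1,"wz":0.1},
  {"tx":-0.039,"ty":0.04,"tz":-0.163,"wx":0,"wy":-2.1,"wz":0.1},
  {"tx":-0.039,"ty":0.04,"tz":-0.163,"wx":0,"wy":-2.1,"wz":0.1},
])

```text
t: 11.65
eef_pos: [480.2, -121.3, 200.3]
eef_rot: [-1.206, 1.207, -1.212]
wrist_force: [0.2, 0.3, -0.1]
width: 51.4
```

```bash
python3 - <<'E'
from h import *
im,d,c,c2w=grab('wrist'); W=cloud(d,c,c2w).reshape(-1,3); W=W[np.isfinite(W).all(1)]
q=W[(abs(W[:,0]-479)<30)&(abs(W[:,1]+121)<30)&(W[:,2]>116)&(W[:,2]<130)]; print(len(q),(np.percentile(q,1,axis=0)/2+np.percentile(q,99,axis=0)/2).round(1),np.percentile(q,[1,99],axis=0).round(1).tolist())
goto([478.4,-121.2,106],frame(0,0))
E
```

```text
546 [ 476.9 -121.4  118.8] [[466.4, -131.7, 116.1], [487.3, -111.0, 121.5]]
t [-0.0001  0.0942 -0.002 ] w [-0.23 -0.07  0.03]
```

>>> step_arm([
  {"tx":0,"ty":0.03,"tz":-0.003,"wx":-0.2,"wy":0,"wz":0},
  {"tx":0,"ty":0.06,"tz":-0.003,"wx":-0.2,"wy":0,"wz":0},
  {"tx":0,"ty":0.085,"tz":-0.003,"wx":-0.2,"wy":0,"wz":0},
  {"tx":0,"ty":0.094,"tz":-0.003,"wx":-0.2,"wy":0,"wz":0},
  {"tx":0,"ty":0.094,"tz":-0.003,"wx":-0.2,"wy":0,"wz":0},
])

```text
t: 12.32
eef_pos: [476.3, -121.0, 105.9]
eef_rot: [-1.21, 1.21, -1.21]
wrist_force: [0.4, -0.5, -0.1]
width: 51.1
```

>>> step_arm([
  {"tx":0,"ty":0,"tz":0,"wx":0,"wy":0,"wz":0},
  {"tx":0,"ty":0,"tz":0,"wx":0,"wy":0,"wz":0},
  {"tx":0,"ty":0,"tz":0,"wx":0,"wy":0,"wz":0},
  {"tx":0,"ty":0,"tz":0,"wx":0,"wy":0,"wz":0},
  {"tx":0,"ty":0,"tz":0,"wx":0,"wy":0,"wz":0},
  {"tx":0,"ty":0,"tz":0,"wx":0,"wy":0,"wz":0},
], claw=-1, squeeze=40)

```text
t: 13.08
eef_pos: [477.1, -121.1, 106.6]
eef_rot: [-1.208, 1.208, -1.211]
wrist_force: [2.9, -0.3, 3.1]
width: 23.4
```

```bash
cat > crank.py <<'E'
from h import *
ax=np.array([496.5,-162.])
def crank(a0,a1,n,ax=ax,r=45.):
    s=bot.sense(); p=s['eef_pos']; d=p[:2]-ax
    print('t',round(s['t'],2),'pos',p.round(1),'r',np.hypot(*d).round(1),'ang',np.degrees(np.arctan2(d[1],d[0])).round(1),'F',s['wrist_force'].round(1),'w',round(s['width'],1))
    t0=np.radians(a0); o=ax+r*np.array([np.cos(t0),np.sin(t0)])
    for a in np.linspace(a0,a1,n+1)[1:]:
        q=ax+r*np.array([np.cos(np.radians(a)),np.sin(np.radians(a))])-o; print('tx',round(-q[1]/1000,4),'tz',round(q[0]/1000,4))
E
python3 -c "
from crank import *
crank(113,3,10)"
```

```text
t 13.07 pos [ 477.1 -121.1  106.6] r 45.3 ang 115.3 F [ 2.9 -0.3  3.1] w 23.4
tx -0.0026 tz 0.0082
tx -0.0036 tz 0.0168
tx -0.0029 tz 0.0254
tx -0.0006 tz 0.0337
tx 0.0033 tz 0.0414
tx 0.0085 tz 0.0483
tx 0.015 tz 0.054
tx 0.0224 tz 0.0584
tx 0.0305 tz 0.0612
tx 0.0391 tz 0.0625
```

```bash
python3 -c "
from crank import *
crank(115,-5,10)"
```

```text
t 13.07 pos [ 477.1 -121.1  106.6] r 45.3 ang 115.3 F [ 2.9 -0.3  3.1] w 23.4
tx -0.0031 tz 0.0089
tx -0.0042 tz 0.0182
tx -0.0034 tz 0.0276
tx -0.0006 tz 0.0366
tx 0.0039 tz 0.0448
tx 0.0101 tz 0.0519
tx 0.0176 tz 0.0576
tx 0.0261 tz 0.0616
tx 0.0353 tz 0.0637
tx 0.0447 tz 0.0638
```

>>> step_arm([
  {"tx":-0.003,"ty":0,"tz":0.009,"wx":0,"wy":0,"wz":0},
  {"tx":-0.004,"ty":0,"tz":0.018,"wx":0,"wy":0,"wz":0},
  {"tx":-0.0035,"ty":0,"tz":0.0275,"wx":0,"wy":0,"wz":0},
  {"tx":-0.0005,"ty":0,"tz":0.0365,"wx":0,"wy":0,"wz":0},
])

```text
t: 13.58
eef_pos: [507.8, -118.8, 106.3]
eef_rot: [-1.218, 1.218, -1.203]
wrist_force: [-7.4, 3.0, 13.2]
width: 23.3
```

```bash
python3 -c "
from crank import *
crank(67,-53,10)"
```

```text
t 13.57 pos [ 507.8 -118.8  106.3] r 44.7 ang 75.3 F [-7.4  3.  13.2] w 23.3
tx 0.0046 tz 0.0082
tx 0.0107 tz 0.0153
tx 0.0182 tz 0.021
tx 0.0268 tz 0.025
tx 0.0359 tz 0.0271
tx 0.0453 tz 0.0272
tx 0.0546 tz 0.0255
tx 0.0632 tz 0.0218
tx 0.0709 tz 0.0164
tx 0.0774 tz 0.0095
```

>>> step_arm([
  {"tx":0.0045,"ty":-0.001,"tz":0.008,"wx":0,"wy":0,"wz":0},
  {"tx":0.0105,"ty":-0.001,"tz":0.0155,"wx":0,"wy":0,"wz":0},
  {"tx":0.018,"ty":-0.001,"tz":0.021,"wx":0,"wy":0,"wz":0},
  {"tx":0.027,"ty":-0.001,"tz":0.025,"wx":0,"wy":0,"wz":0},
  {"tx":0.036,"ty":-0.001,"tz":0.027,"wx":0,"wy":0,"wz":0},
  {"tx":0.0455,"ty":-0.001,"tz":0.027,"wx":0,"wy":0,"wz":0},
  {"tx":0.0545,"ty":-0.001,"tz":0.0255,"wx":0,"wy":0,"wz":0},
  {"tx":0.063,"ty":-0.001,"tz":0.022,"wx":0,"wy":0,"wz":0},
  {"tx":0.071,"ty":-0.001,"tz":0.0165,"wx":0,"wy":0,"wz":0},
  {"tx":0.0775,"ty":-0.001,"tz":0.0095,"wx":0,"wy":0,"wz":0},
])

```text
t: 14.82
eef_pos: [525.9, -195.3, 106.9]
eef_rot: [-1.202, 1.204, -1.209]
wrist_force: [8.3, 3.0, -5.9]
width: 23.2
```

```bash
python3 -c "
from crank import *
crank(-53,-173,10)"
```

```text
t 14.82 pos [ 525.9 -195.3  106.9] r 44.4 ang -48.5 F [ 8.3  3.  -5.9] w 23.2
tx 0.0048 tz -0.0081
tx 0.0079 tz -0.017
tx 0.0091 tz -0.0263
tx 0.0082 tz -0.0357
tx 0.0055 tz -0.0447
tx 0.0009 tz -0.0529
tx -0.0052 tz -0.06
tx -0.0128 tz -0.0657
tx -0.0213 tz -0.0696
tx -0.0305 tz -0.0717
```

>>> step_arm([
  {"tx":0.005,"ty":0,"tz":-0.008,"wx":0,"wy":0,"wz":0},
  {"tx":0.008,"ty":0,"tz":-0.017,"wx":0,"wy":0,"wz":0},
  {"tx":0.009,"ty":0,"tz":-0.0265,"wx":0,"wy":0,"wz":0},
  {"tx":0.008,"ty":0,"tz":-0.0355,"wx":0,"wy":0,"wz":0},
  {"tx":0.0055,"ty":0,"tz":-0.0445,"wx":0,"wy":0,"wz":0},
  {"tx":0.001,"ty":0,"tz":-0.053,"wx":0,"wy":0,"wz":0},
  {"tx":-0.005,"ty":0,"tz":-0.06,"wx":0,"wy":0,"wz":0},
  {"tx":-0.013,"ty":0,"tz":-0.0655,"wx":0,"wy":0,"wz":0},
  {"tx":-0.0215,"ty":0,"tz":-0.0695,"wx":0,"wy":0,"wz":0},
  {"tx":-0.0305,"ty":0,"tz":-0.0715,"wx":0,"wy":0,"wz":0},
])

```text
t: 16.08
eef_pos: [451.4, -170.7, 106.8]
eef_rot: [-1.21, 1.208, -1.216]
wrist_force: [4.8, -6.2, -5.4]
width: 23.1
```

```bash
python3 -c "
from crank import *
im,d,c,c2w=grab('scene'); W=cloud(d,c,c2w).reshape(-1,3); W=W[np.isfinite(W).all(1)]
q=W[(W[:,0]>560)&(W[:,0]<660)&(abs(W[:,1]+165)<45)&(W[:,2]>62)&(W[:,2]<74)]; print('low',np.histogram(q[:,0],bins=np.arange(560,661,5)))
q=W[(W[:,0]>560)&(W[:,0]<690)&(abs(W[:,1]+165)<60)&(W[:,2]>112)&(W[:,2]<126)]; print('tab',np.percentile(q,[1,50,99],axis=0).round(1))
crank(-173,-293,10)"
```

```text
low (array([ 0,  0,  0,  0,  0,  0,  0,  0,  0,  0,  0,  0,  0,  0,  0,  0, 26,
       81, 12,  0]), array([560, 565, 570, 575, 580, 585, 590, 595, 600, 605, 610, 615, 620,
       625, 630, 635, 640, 645, 650, 655, 660]))
tab [[ 634.9 -223.4  112.3]
 [ 644.7 -166.6  119.1]
 [ 650.7 -107.   123.6]]
t 16.12 pos [ 451.1 -169.2  106.8] r 45.9 ang -171.0 F [ 3.4 -5.5 -5.4] w 23.2
tx -0.0094 tz -0.0002
tx -0.0186 tz 0.0016
tx -0.0273 tz 0.0053
tx -0.035 tz 0.0107
tx -0.0414 tz 0.0176
tx -0.0463 tz 0.0256
tx -0.0493 tz 0.0345
tx -0.0505 tz 0.0439
tx -0.0497 tz 0.0533
tx -0.0469 tz 0.0622
```

>>> step_arm([
  {"tx":-0.0095,"ty":0,"tz":0,"wx":0,"wy":0,"wz":0},
  {"tx":-0.0185,"ty":0,"tz":0.0015,"wx":0,"wy":0,"wz":0},
  {"tx":-0.0275,"ty":0,"tz":0.0055,"wx":0,"wy":0,"wz":0},
  {"tx":-0.035,"ty":0,"tz":0.0105,"wx":0,"wy":0,"wz":0},
  {"tx":-0.0415,"ty":0,"tz":0.0175,"wx":0,"wy":0,"wz":0},
])

```text
t: 16.75
eef_pos: [463.7, -130.3, 106.4]
eef_rot: [-1.22, 1.218, -1.213]
wrist_force: [-4.5, -7.3, 7.0]
width: 23.3
```

```bash
cat >> crank.py <<'E'
    a=np.arctan2(d[1],d[0]); print('tangential',np.dot(s['wrist_force'][:2],[-np.sin(a),np.cos(a)]).round(2))
E
python3 -c "
from crank import *
crank(-233,-281,4)
im,d,c,c2w=grab('scene'); W=cloud(d,c,c2w).reshape(-1,3); W=W[np.isfinite(W).all(1)]
q=W[(W[:,0]>560)&(W[:,0]<690)&(abs(W[:,1]+165)<60)&(W[:,2]>112)&(W[:,2]<126)]; print('tab',np.percentile(q,[1,50,99],axis=0).round(1))
q=W[(abs(W[:,0]-671)<8)&(abs(W[:,1]+165)<45)&(W[:,2]>62)&(W[:,2]<74)]; print('bj',np.percentile(q,[1,50,99],axis=0).round(1))
crank(-233,-281,4)
"
```

```text
t 16.75 pos [ 463.7 -130.3  106.4] r 45.6 ang 135.9 F [-4.5 -7.3  7. ] w 23.3
tx -0.0048 tz 0.0081
tx -0.0079 tz 0.017
tx -0.0091 tz 0.0263
tx -0.0082 tz 0.0357
tangential 8.34
tab [[ 637.5 -223.2  112.1]
 [ 647.7 -164.1  119. ]
 [ 653.9 -107.   123.6]]
bj [[ 664.1 -209.5   64.6]
 [ 672.7 -171.3   70.3]
 [ 679.  -122.1   73.3]]
t 16.8 pos [ 465.1 -129.   106.6] r 45.6 ang 133.6 F [-2.4 -7.1  1.9] w 23.1
tx -0.0048 tz 0.0081
tx -0.0079 tz 0.017
tx -0.0091 tz 0.0263
tx -0.0082 tz 0.0357
tangential 6.62
```

>>> step_arm([
  {"tx":-0.005,"ty":0,"tz":0.008,"wx":0,"wy":0,"wz":0},
  {"tx":-0.008,"ty":0,"tz":0.017,"wx":0,"wy":0,"wz":0},
  {"tx":-0.009,"ty":0,"tz":0.0265,"wx":0,"wy":0,"wz":0},
  {"tx":-0.008,"ty":0,"tz":0.0355,"wx":0,"wy":0,"wz":0},
  {"tx":-0.008,"ty":0,"tz":0.0355,"wx":0,"wy":0,"wz":0},
])

```text
t: 17.42
eef_pos: [498.8, -117.3, 106.4]
eef_rot: [-1.218, 1.218, -1.204]
wrist_force: [-5.6, 1.3, 9.0]
width: 23.3
```

```bash
cat > tab.py <<'E'
from crank import *
im,d,c,c2w=grab('scene'); W=cloud(d,c,c2w).reshape(-1,3); W=W[np.isfinite(W).all(1)]
q=W[(W[:,0]>560)&(W[:,0]<690)&(abs(W[:,1]+165)<60)&(W[:,2]>112)&(W[:,2]<126)]; print('tab',np.percentile(q,[1,50,99],axis=0).round(1))
E
python3 -c "
from tab import *
crank(-281,-329,4)"
```

```text
tab [[ 642.3 -223.3  112.2]
 [ 652.9 -165.8  119. ]
 [ 658.9 -105.4  123.2]]
t 17.48 pos [ 498.8 -117.3  106.5] r 44.8 ang 87.1 F [-6.1  1.3  7.5] w 23.5
tx 0.0028 tz 0.009
tx 0.0073 tz 0.0172
tx 0.0135 tz 0.0243
tx 0.021 tz 0.03
tangential 6.14
```

>>> step_arm([
  {"tx":0.003,"ty":0,"tz":0.009,"wx":0,"wy":0,"wz":0},
  {"tx":0.0075,"ty":0,"tz":0.017,"wx":0,"wy":0,"wz":0},
  {"tx":0.0135,"ty":0,"tz":0.0245,"wx":0,"wy":0,"wz":0},
  {"tx":0.0135,"ty":0,"tz":0.0245,"wx":0,"wy":0,"wz":0},
  {"tx":0.0135,"ty":0,"tz":0.0245,"wx":0,"wy":0,"wz":0},
])

```text
t: 18.1
eef_pos: [525.1, -128.2, 106.6]
eef_rot: [-1.213, 1.216, -1.202]
wrist_force: [-2.6, 4.9, 4.9]
width: 23.0
```

```bash
python3 -c "
from tab import *
crank(-317,-365,8)"
```

```text
tab [[ 645.9 -224.2  112.2]
 [ 656.8 -162.4  119.2]
 [ 662.2 -106.8  123.2]]
t 18.15 pos [ 525.1 -128.2  106.6] r 44.3 ang 49.8 F [-3.   4.6  5.2] w 23.2
tx 0.0036 tz 0.003
tx 0.0075 tz 0.0057
tx 0.0117 tz 0.0079
tx 0.016 tz 0.0096
tx 0.0206 tz 0.0109
tx 0.0252 tz 0.0118
tx 0.0299 tz 0.0121
tx 0.0346 tz 0.0119
tangential 5.25
```

>>> step_arm([
  {"tx":0.0035,"ty":0,"tz":0.003,"wx":0,"wy":0,"wz":0},
  {"tx":0.0075,"ty":0,"tz":0.0055,"wx":0,"wy":0,"wz":0},
  {"tx":0.0115,"ty":0,"tz":0.008,"wx":0,"wy":0,"wz":0},
  {"tx":0.0115,"ty":0,"tz":0.008,"wx":0,"wy":0,"wz":0},
  {"tx":0.0115,"ty":0,"tz":0.008,"wx":0,"wy":0,"wz":0},
])

```text
t: 18.77
eef_pos: [533.8, -138.3, 106.6]
eef_rot: [-1.211, 1.215, -1.201]
wrist_force: [-2.0, 6.1, 3.5]
width: 23.6
```

```bash
python3 -c "
from tab import *
crank(-335,-371,6)"
```

```text
tab [[ 560.6 -222.9  112.1]
 [ 657.7 -159.9  119.5]
 [ 664.4 -107.1  124.1]]
t 18.82 pos [ 533.8 -138.3  106.6] r 44.2 ang 32.4 F [-1.9  6.5  4.7] w 23.2
tx 0.0044 tz 0.0018
tx 0.0089 tz 0.0031
tx 0.0135 tz 0.0039
tx 0.0182 tz 0.0042
tx 0.0229 tz 0.004
tx 0.0276 tz 0.0034
tangential 6.53
```

>>> step_arm([
  {"tx":0.0045,"ty":0,"tz":0.002,"wx":0,"wy":0,"wz":0},
  {"tx":0.009,"ty":0,"tz":0.003,"wx":0,"wy":0,"wz":0},
  {"tx":0.009,"ty":0,"tz":0.003,"wx":0,"wy":0,"wz":0},
  {"tx":0.009,"ty":0,"tz":0.003,"wx":0,"wy":0,"wz":0},
])

```text
t: 19.32
eef_pos: [537.9, -146.8, 106.7]
eef_rot: [-1.209, 1.213, -1.201]
wrist_force: [-0.8, 6.5, 2.7]
width: 23.4
```

```bash
python3 -c "
from tab import *
crank(-347,-371,4)"
```

```text
tab [[ 561.4 -223.8  112.1]
 [ 659.  -157.6  119.1]
 [ 665.3 -106.6  123.7]]
t 19.38 pos [ 537.9 -146.8  106.7] r 44.1 ang 20.2 F [-0.2  7.7  3.6] w 23.4
tx 0.0046 tz 0.0008
tx 0.0093 tz 0.0011
tx 0.014 tz 0.001
tx 0.0187 tz 0.0003
tangential 7.27
```

>>> step_arm([
  {"tx":0.0045,"ty":0,"tz":0.001,"wx":0,"wy":0,"wz":0},
  {"tx":0.0095,"ty":0,"tz":0.001,"wx":0,"wy":0,"wz":0},
  {"tx":0.0095,"ty":0,"tz":0.001,"wx":0,"wy":0,"wz":0},
  {"tx":0.0095,"ty":0,"tz":0.001,"wx":0,"wy":0,"wz":0},
])

```text
t: 19.88
eef_pos: [540.1, -156.2, 106.7]
eef_rot: [-1.207, 1.211, -1.202]
wrist_force: [2.9, 5.8, 1.4]
width: 23.2
```

```bash
sed -i 's/W\[:,0\]>560)&(W\[:,0\]<690/W[:,0]>630)\&(W[:,0]<690/' tab.py; python3 -c "
from tab import *
crank(-359,-383,4)"
```

```text
tab [[ 650.2 -223.7  112.1]
 [ 660.6 -163.9  119.3]
 [ 667.3 -107.1  123.5]]
t 19.93 pos [ 540.1 -156.2  106.7] r 44.0 ang 7.6 F [2.1 6.4 1.4] w 23.4
tx 0.0047 tz -0.0002
tx 0.0094 tz -0.0008
tx 0.0139 tz -0.002
tx 0.0184 tz -0.0036
tangential 6.1
```

```bash
python3 - <<'E'
from h import *
for n in ('scene','wrist'):
    im,d,c,c2w=grab(n); W=cloud(d,c,c2w).reshape(-1,3); W=W[np.isfinite(W).all(1)]
    q=W[(W[:,0]>640)&(W[:,0]<700)&(abs(W[:,1]+165)<45)]
    print(n)
    for z in range(60,130,5):
        k=q[(q[:,2]>=z)&(q[:,2]<z+5)]
        if len(k)>5: print(z,len(k),np.percentile(k[:,0],[2,50,98]).round(1))
    cv2.imwrite(f'pics/z_{n}.png',cv2.resize(im[160:260,170:300],None,fx=5,fy=5) if n=='scene' else im)
E
```

```text
scene
60 46 [677.7 681.8 686.5]
65 115 [659.9 676.6 684.8]
70 165 [660.1 670.4 683.7]
75 43 [659.2 662.8 666.4]
80 54 [659.1 662.6 667. ]
85 48 [658.1 662.5 666.2]
90 52 [660.1 662.7 666. ]
95 51 [659.5 662.6 665.6]
100 58 [659.  662.2 666.2]
105 47 [659.3 662.8 666. ]
110 47 [658.5 662.5 665.8]
115 83 [650.7 661.6 666.9]
120 73 [652.7 659.5 665.5]
wrist
65 1238 [640.8 646.6 651.2]
70 408 [648.5 650.2 651.6]
75 413 [648.8 650.2 651.4]
80 454 [648.8 650.2 651.6]
85 506 [648.9 650.3 651.6]
90 536 [648.9 650.2 651.6]
95 549 [649.  650.3 651.7]
100 700 [648.  650.2 651.7]
105 780 [647.8 650.1 651.6]
110 944 [647.9 650.2 652. ]
115 2011 [648.6 651.8 662. ]
120 1597 [650.  655.5 661.3]
```

View pics/z_scene.png

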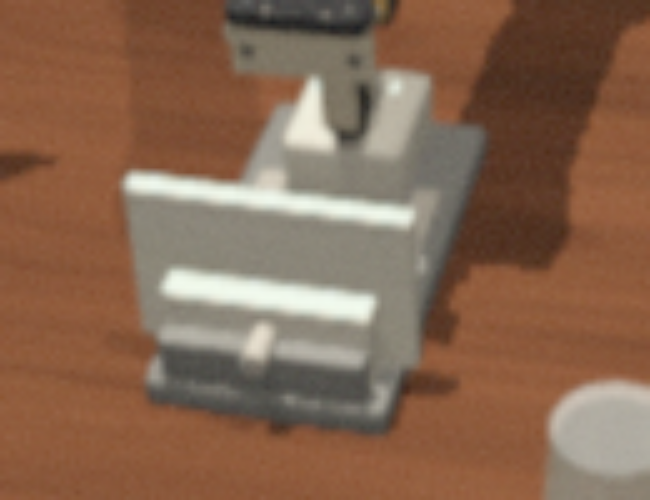

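The zoom shows the tablet upright, right against the back jaw. Its back face (x ≈ 662) now matches the jaw face, so contact is starting. I'll tighten in small steps.

>>> step_arm([
  {"tx":0.0045,"ty":0,"tz":0,"wx":0,"wy":0,"wz":0},
  {"tx":0.0095,"ty":0,"tz":-0.001,"wx":0,"wy":0,"wz":0},
  {"tx":0.0095,"ty":0,"tz":-0.001,"wx":0,"wy":0,"wz":0},
  {"tx":0.0095,"ty":0,"tz":-0.001,"wx":0,"wy":0,"wz":0},
])

```text
t: 20.52
eef_pos: [540.3, -165.9, 106.8]
eef_rot: [-1.205, 1.209, -1.203]
wrist_force: [4.0, 6.2, 0.4]
width: 23.4
```

```bash
cat > tab2.py <<'E'
from crank import *
f=[];X=[]
for i in range(4):
    im,d,c,c2w=grab('wrist'); s=bot.sense(); f.append(s['wrist_force']); W=cloud(d,c,c2w).reshape(-1,3); W=W[np.isfinite(W).all(1)]
    X.append(np.median(W[(W[:,0]>640)&(W[:,0]<670)&(abs(W[:,1]+165)<45)&(W[:,2]>76)&(W[:,2]<108)][:,0]))
f=np.mean(f,0); dd=s['eef_pos'][:2]-ax; a=np.arctan2(dd[1],dd[0]); print('front x',np.round(X,2),'Ft mean',np.dot(f[:2],[-np.sin(a),np.cos(a)]).round(2))
E
python3 -c "
from tab2 import *
crank(-371,-395,4)"
```

```text
front x [651.3  651.35 651.33 651.34] Ft mean 6.92
t 20.73 pos [ 540.4 -165.9  106.8] r 44.0 ang -5.1 F [ 3.4  6.7 -0.8] w 23.0
tx 0.0046 tz -0.0011
tx 0.009 tz -0.0028
tx 0.0132 tz -0.0048
tx 0.0172 tz -0.0073
tangential 6.93
```

>>> step_arm([
  {"tx":0.0045,"ty":0,"tz":-0.001,"wx":0,"wy":0,"wz":0},
  {"tx":0.009,"ty":0,"tz":-0.003,"wx":0,"wy":0,"wz":0},
  {"tx":0.009,"ty":0,"tz":-0.003,"wx":0,"wy":0,"wz":0},
  {"tx":0.009,"ty":0,"tz":-0.003,"wx":0,"wy":0,"wz":0},
])

```text
t: 21.22
eef_pos: [538.6, -175.0, 106.9]
eef_rot: [-1.203, 1.207, -1.205]
wrist_force: [5.4, 5.7, -2.3]
width: 23.5
```

```bash
python3 -c "
from tab2 import *
crank(-383,-407,4)"
```

```text
front x [651.29 651.3  651.27 651.28] Ft mean 7.54
t 21.43 pos [ 538.6 -175.   106.9] r 44.1 ang -17.2 F [ 5.9  7.  -2.4] w 23.4
tx 0.0042 tz -0.0021
tx 0.0082 tz -0.0046
tx 0.0119 tz -0.0075
tx 0.0153 tz -0.0107
tangential 8.44
```

>>> step_arm([
  {"tx":0.004,"ty":0,"tz":-0.002,"wx":0,"wy":0,"wz":0},
  {"tx":0.008,"ty":0,"tz":-0.0045,"wx":0,"wy":0,"wz":0},
  {"tx":0.012,"ty":0,"tz":-0.0075,"wx":0,"wy":0,"wz":0},
  {"tx":0.012,"ty":0,"tz":-0.0075,"wx":0,"wy":0,"wz":0},
  {"tx":0.012,"ty":0,"tz":-0.0075,"wx":0,"wy":0,"wz":0},
])

```text
t: 22.05
eef_pos: [532.7, -187.4, 107.0]
eef_rot: [-1.201, 1.204, -1.207]
wrist_force: [8.1, 4.2, -4.9]
width: 23.2
```

```bash
python3 -c "
from tab2 import *
crank(-401,-425,4)"
```

```text
front x [651.12 651.13 651.14 651.12] Ft mean 9.44
t 22.25 pos [ 532.7 -187.4  106.9] r 44.2 ang -35.0 F [ 8.5  5.7 -5.4] w 23.5
tx 0.0034 tz -0.0033
tx 0.0064 tz -0.0069
tx 0.009 tz -0.0108
tx 0.0113 tz -0.0149
tangential 9.56
```

>>> step_arm([
  {"tx":0.0025,"ty":0,"tz":-0.0025,"wx":0,"wy":0,"wz":0},
  {"tx":0.0025,"ty":0,"tz":-0.0025,"wx":0,"wy":0,"wz":0},
  {"tx":0.0025,"ty":0,"tz":-0.0025,"wx":0,"wy":0,"wz":0},
])

```text
t: 22.62
eef_pos: [530.9, -189.8, 107.0]
eef_rot: [-1.2, 1.203, -1.207]
wrist_force: [10.1, 4.7, -6.5]
width: 23.4
```

```bash
python3 -c "
from tab2 import *
crank(-401,-425,1)"
```

```text
front x [651.1  651.11 651.1  651.13] Ft mean 10.24
t 22.82 pos [ 530.9 -189.8  107. ] r 44.2 ang -39.0 F [ 9.5  5.3 -6.7] w 23.2
tx 0.0113 tz -0.0149
tangential 10.09
```

About 30 N by both measures: 35° past contact, and a 3.9 N rise at the handle. Next I unload the arm, open and retreat upward.

>>> step_arm([
  {"tx":-0.003,"ty":0,"tz":0.0025,"wx":0,"wy":0,"wz":0},
  {"tx":-0.006,"ty":0,"tz":0.005,"wx":0,"wy":0,"wz":0},
  {"tx":-0.006,"ty":0,"tz":0.005,"wx":0,"wy":0,"wz":0},
])

```text
t: 23.2
eef_pos: [531.2, -189.5, 106.8]
eef_rot: [-1.21, 1.21, -1.212]
wrist_force: [4.2, -2.3, -2.9]
width: 23.5
```

>>> step_arm([
  {"tx":0,"ty":0,"tz":0,"wx":0,"wy":0,"wz":0},
  {"tx":0,"ty":0,"tz":0,"wx":0,"wy":0,"wz":0},
  {"tx":0,"ty":0,"tz":0,"wx":0,"wy":0,"wz":0},
  {"tx":0,"ty":0,"tz":0,"wx":0,"wy":0,"wz":0},
  {"tx":0,"ty":0,"tz":0,"wx":0,"wy":0,"wz":0},
  {"tx":0,"ty":0,"tz":0,"wx":0,"wy":0,"wz":0},
], claw=0.1)

```text
t: 23.95
eef_pos: [530.7, -188.6, 107.0]
eef_rot: [-1.21, 1.21, -1.21]
wrist_force: [0.1, -0.1, 0.7]
width: 51.2
```

```bash
python3 -c "
from tab2 import *
crank(-401,-425,1)"
```

```text
front x [651.3  651.29 651.33 651.28] Ft mean 0.37
t 24.15 pos [ 530.7 -188.6  107. ] r 43.3 ang -37.8 F [-0.8  0.8 -0.4] w 51.1
tx 0.0113 tz -0.0149
tangential 0.15
```

>>> step_arm([
  {"tx":0,"ty":-0.02,"tz":0,"wx":0,"wy":0,"wz":0},
  {"tx":0,"ty":-0.06,"tz":0,"wx":0,"wy":0,"wz":0},
  {"tx":0,"ty":-0.11,"tz":0,"wx":0,"wy":0,"wz":0},
  {"tx":0,"ty":-0.15,"tz":0,"wx":0,"wy":0,"wz":0},
  {"tx":0,"ty":-0.16,"tz":0,"wx":0,"wy":0,"wz":0},
  {"tx":0,"ty":-0.16,"tz":0,"wx":0,"wy":0,"wz":0},
  {"tx":0,"ty":-0.16,"tz":0,"wx":0,"wy":0,"wz":0},
  {"tx":0,"ty":-0.16,"tz":0,"wx":0,"wy":0,"wz":0},
])

```text
t: 25.15
eef_pos: [530.2, -188.4, 265.4]
eef_rot: [-1.212, 1.213, -1.208]
wrist_force: [-0.8, -0.0, -1.4]
width: 50.9
```

```bash
python3 - <<'E'
from h import *
print(bot.sense()['eef_pos'])
im,d,c,c2w=grab('wrist'); W=cloud(d,c,c2w).reshape(-1,3); W=W[np.isfinite(W).all(1)]
for n,b in {'tab':((640,680),(-260,-70),(113,126)),'knob':((490,560),(-230,-150),(112,130))}.items():
    q=W[(W[:,0]>b[0][0])&(W[:,0]<b[0][1])&(W[:,1]>b[1][0])&(W[:,1]<b[1][1])&(W[:,2]>b[2][0])&(W[:,2]<b[2][1])]
    r=cv2.minAreaRect(q[:,:2].astype(np.float32)); print(n,np.round(r[0],1),np.round(r[1],1),round(r[2],1),np.median(q[:,2]).round(1))
k=np.array(r[0])-[496.5,-162]; print('knob ang',np.degrees(np.arctan2(k[1],k[0])),np.hypot(*k))
for z in range(75,120,10):
    q=W[(W[:,0]>640)&(W[:,0]<670)&(abs(W[:,1]+165)<45)&(W[:,2]>z)&(W[:,2]<z+10)]; print(z,np.median(q[:,0]).round(2))
im,_,_,_=grab('scene'); cv2.imwrite('pics/end.png',im)
E
```

```text
[ 530.20566718 -188.42343442  265.40515085]
tab [ 656.3 -169. ] [149.4  13. ] 87.8 119.8
knob [ 530.9 -189.9] [23.5 23.7] 37.5 119.5
knob ang -39.08251090885613 44.276657083108326
75 650.76
85 650.74
95 650.73
105 650.84
115 655.69
```

View pics/end.png

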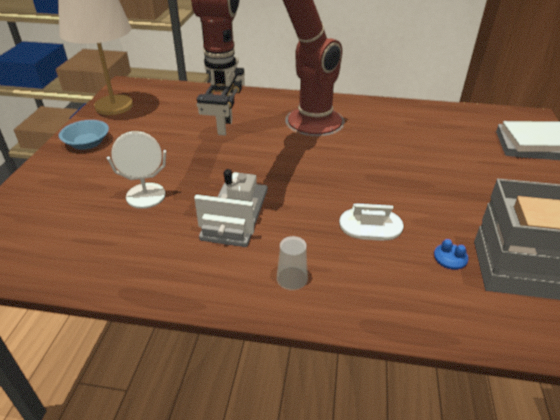

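The tablet stands clamped at about (225,215), and the knob stayed at -39°. The bystanders are unmoved and the arm is clear, so I'm handing in.

```bash
python3 -c "
from rig import job
print(job.sign_off())"
```

```text
the job is handed in; nothing more can be done
None
```

I moved the tablet from the dock to the clamp bed, let go of it, cranked the jaw shut clockwise, and handed the job in at about 25 s. The hand-in reports no verdict.

**Clamping force:** I stopped at about 30 N, worked out two ways, since the jaw force can't be read directly. The crank turned about 35° past contact, which gives about 3.7 mm of pad give. The handle force rose from about 6 to about 10 N. The free-turning force was nearer 6 N than the stated 7 N, so the second figure is approximate. The knob stayed at -39° after release.

**Final position:** the tablet is upright (front face vertical to about 0.1 mm over 30 mm of height) with its top at z ≈ 120 mm. It sits within a few mm of the jaws' middle and within about 0.5° of square. The arm is clear and nothing is touching it. In the last picture the tumbler, mirror and ear-dome holder are where they started.

**Checks that disagreed:** the scene camera read about 2 mm farther in x than the wrist camera, so I used the wrist camera to judge contact. My first estimate of the jaw gap was also several mm short, so I felt for contact in small steps instead of relying on it.

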